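Rotate the tube blocks through the keyed dock

ROBOT

A 6-joint arm with a two-finger parallel gripper is mounted at the origin on a cart in front of the work surface, level with it; the furniture and walls round the work are solid. World frame = base frame: x ahead of the robot, y to its left, z up, the work surface at z = 0. Lengths are in m, angles in rad, forces in N, time in s.
With the tool pointing down it reaches from about 0.375 to 0.9 m from the base axis. Payload 3.1 kg.
Tool frame: the origin (TCP) lies between the finger pads; the fingertips stand 8 mm ahead of it and the grasp point (between the pads) lies 11 mm behind it; z points along the fingers, y is the line along which they close (so a half turn about z gives the same grasp; the last joint's range is limited). The gripper opens to 85 mm and grips with 20 to 120 N. Pads are 22 mm wide; open, the fingers measure 114 mm over their backs; the gripper's body (76 mm by 85 mm) begins 54 mm behind the grasp point. The pads swing forward as they close: fully open they stand 13 mm farther back than shut.
Start: joints at [1.079, 0.527, 1.433, -0, 1.181, -0.178], TCP at [0.192, 0.595, 0.201] pointing down, gripper open.
Joint ranges: [-3.08, 3.08], [-0.75, 2.2], [0.22, 2.44], [-1.43, 4.57], [0, 2.65], [-2.85, 2.85]. Speed limits (rad/s): [2.79, 2.79, 3.14, 3.14, 3.14, 3.14].

INTERFACE

Orientations are given as a unit quaternion [x, y, z, w].
In Python, from station import readout, cams, sign_off gives the robot as it stands.
- The arm moves only by the tool send_rows, never from a script. Its argument "commands" is text: rows parted by semicolons, each of 5 numbers parted by spaces: the finger opening in mm, from 0 to 85.4, then the shift along the tool's x, y, z each as a share of 0.02 m, from -1 to 1, then the turn about the tool's z as a share of 4 degrees, from -1 to 1. In form: grip dx dy dz spin; .... A call has 1 to 20 rows; each row shifts and turns the commanded pose from where the row before left it, along the tool's axes as they then stand; what a row does not reach is not made up. A row lasts 1/12 s, in which the tool goes at most 41.7 mm and 7.16 degrees, less where a joint would pass 70% of its speed; a pose out of reach is approached as far as the arm can. A call with a number of a shift or a turn outside -1 to 1 is refused whole. A call with a gripper value outside its range is refused whole. The fingers move at their own pace and stop on an object; "grip_force" is the grip in N (left out, the last holds). Time passes only in rows, so rows that do not move let the fingers close. It gives the time, the measured TCP pose, the force, the opening and the grip force at its end, in the units of the state.
- readout.sense(): the state, without advancing time (a new reading comes with each control period).
- cams.snapshot(name): name is "scene" or "top" or "wrist"; returns a dict with "pixels" (420x560x3 uint8, red, green, blue), "intrinsics" (3x3 intrinsics, pixels), "eye" and "rotation" of the camera in the world. Camera axes: x right, y down, z forward; pixel columns grow to the right and rows downward; lengths in m; the calibration is good to about 2 mm. A picture is of the moment at which its call begins. There is no depth.
- sign_off(): hands the job in; it is judged then, once.
The state is a dict: "t": time; "q": joint angles; "qd": joint speeds; "tau": joint torques, N m; "tcp_pos": TCP position; "tool_rot": TCP orientation; "force": force on the tool from outside, world axes, zero at the start; "ft_torque": the same for the moment, N m; "finger_gap": opening from 0.0 (shut) to 1.0 (fully open); "gripper_force": force on a finger pad.
Only numpy, scipy, OpenCV 4.12 (cv2) and the standard library are available. Lean on these libraries where they do the work, as an engineer would, in place of code of your own. Each camera call takes 0.05 s, during which the arm holds its last target. There are 200 camera calls.

TASK

Change the tube blocks round for the next run: the four-hole block goes from the dock to the middle of the white square tile, the nine-hole block from the tile to the middle of the round cork mat, and the one-hole block from the cork mat into the dock, fully down between the two end pieces with both keys in their slots. The docked block is keyed in and comes out only straight up; the black rubber mat is free for setting a block aside. Keep the blocks upright and leave the petri dish, the timer and the tape where they are.

Things in the scene. Friction and masses are not known exactly. Their poses are not given: they have to be found in the camera images.
- four_hole_block: plain aluminium tube block, 54 mm high, with four 15 mm holes in its top (2 by 2); stands in the dock at the start. Body 48 mm along x (two plain faces to grip) and 50 mm along y; a T-shaped key 32 mm high on each y end (neck 8 mm, head 26 mm wide, 6 mm thick): 90 mm over all along y. Origin: centre of underside, z up. 0.3 kg.
- nine_hole_block: plain aluminium tube block, 46 mm high (the lowest), with nine 8 mm holes in its top (3 by 3); stands on the square tile at the start. Keys and footprint as the four-hole block: 48 mm along x (grip faces), 90 mm along y over both T-shaped keys. Origin: centre of its underside, z up. About 0.3 kg.
- one_hole_block: plain aluminium tube block, 62 mm high (the tallest), with one 32 mm hole in its top; stands on the round mat at the start. Keys and footprint as the four-hole block: 48 mm along x (grip faces), 90 mm along y over both T-shaped keys. Origin: centre of its underside, z up. About 0.3 kg.
- dock: fixed steel base plate 70 (x) x 130 (y) x 4 mm with two grey end pieces, tops 36 mm above the bench, facing across a 58 mm bay, each with a T-slot open at the top. A docked block stands on the plate, its y along the dock's y (either way round), keys in the slots with 5 mm play in x and 4 mm in y each way; it passes only straight up or down. Origin: centre of plate underside, on the bench.
- square_tile: white ceramic tile, fixed, 115 x 115 mm, 6 mm thick, flat top. Origin: centre of its underside, on the bench.
- round_mat: round cork mat, fixed, 124 mm across, 6 mm thick, flat top. Origin: centre of its underside, on the bench.
- rubber_mat: black oblong rubber mat, fixed, 80 mm (x) by 130 mm (y), 4 mm thick, flat top; empty at the start, a free spot to set one block down for a while. Origin: centre of its underside, on the bench.
- petri: petri dish with lid, 60 mm across, 15 mm high, loose bystander. Origin: centre of its underside.
- kitchen_timer: small white bench timer, 64 x 58 x 19 mm, loose bystander. Origin: centre of its underside.
- tape: roll of masking tape lying flat, 104 mm across, 25 mm high, loose bystander. Origin: centre of its underside.
Things that resemble listed ones, but are neither listed nor needed, are in the scene too. Leave any green or purple look-alike of the one_hole_block alone.

How it is judged:
By the outcome, as a careful person would: the job done as asked, in the order asked, and still so for the second after the job is handed in, with the robot touching nothing.
It also fails if it takes over 120 s, if anything falls off the work surface, if the arm or the gripper's body presses on something with over 40 N, if the wrist force passes 120 N, or if a joint passes its speed limit or range.

## Working session

There is one attempt and no reset: what is moved stays moved. The work goes in short steps, Python scripts to look and compute and a tool call to move; the robot and the scene stay as the last step left them, time stands still between calls to the robot, and variables do not carry over. Pictures are saved under pics/ and viewed, at most 14 in all, crops included, and the job is handed in when it is done.

Besides the shell and the picture viewer there is one more tool, called after ">>>" as name(argument=value, ...), one argument or row to a line, values as JSON. send_rows: Moves the arm, as the interface text tells. Its arguments: {"type":"object","properties":{"commands":{"type":"string"},"grip_force":{"type":"number"}},"required":["commands"]}

```bash
mkdir -p pics; ls; python3 - <<'E'
from station import readout,cams
import cv2,numpy as np
for n in ["top","scene"]:
    s=cams.snapshot(n); cv2.imwrite(f"pics/{n}0.png",cv2.cvtColor(s["pixels"],cv2.COLOR_RGB2BGR)); print(n,s["intrinsics"],s["eye"],s["rotation"])
r=readout.sense();print(r)
E
```

```text
pics
top [[394.7352802    0.         281.3657261 ]
 [  0.         394.7352802  211.03148791]
 [  0.           0.           1.        ]] [0.41903807 0.25973377 1.29512535] [-0.69811469  0.71377242 -0.04136652  0.03812649]
scene [[440.34990746   0.         285.40826467]
 [  0.         440.34990746 209.8846781 ]
 [  0.           0.           1.        ]] [ 1.0371333  -0.31837568  1.29917278] [ 0.90751919  0.31978452 -0.09542371 -0.25503156]
{'t': 0.1, 'q': array([ 1.07948925e+00,  5.28353271e-01,  1.43376293e+00,  7.10276701e-06,
        1.18142485e+00, -1.78475077e-01]), 'qd': array([ 0.00080885, -0.00314265, -0.00507942,  0.0023258 , -0.00068253,
       -0.0001861 ]), 'tau': array([-1.27613712e-03, -4.43309748e+01, -1.78585947e+01, -2.56593521e-04,
        3.93071488e-03,  1.02478427e-05]), 'tcp_pos': array([0.19196533, 0.59405226, 0.19974736]), 'tool_rot': array([ 1.55780228e-01,  9.87791259e-01, -9.18997898e-04, -3.23287770e-04]), 'force': array([-0.27866136, -0.03800789,  0.55424732]), 'ft_torque': array([ 0.00122012, -0.05511466,  0.01668395]), 'gripper_force': 0.0, 'finger_gap': 1.0055232429051046}
```

View pics/top0.png

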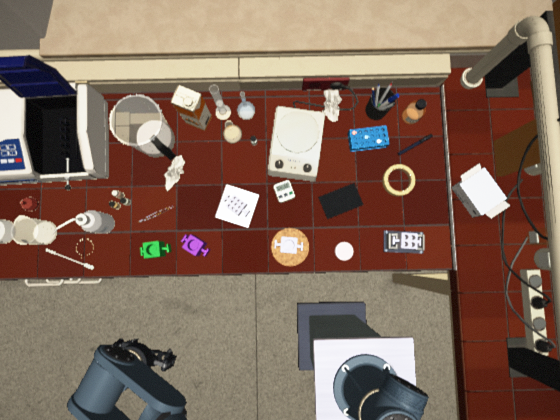

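View pics/scene0.png

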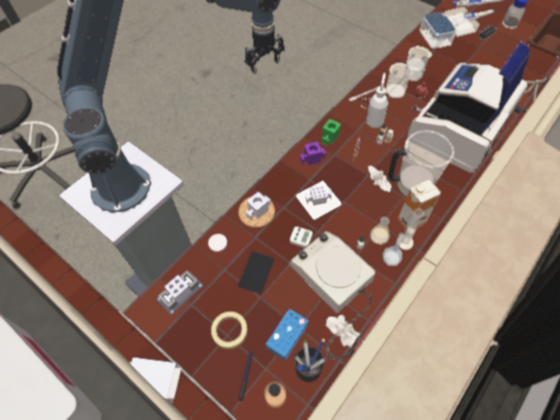

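```bash
cat > h.py <<'E'
from station import readout,cams
import cv2,numpy as np
from scipy.spatial.transform import Rotation as R
def snap(n,save=None):
    s=cams.snapshot(n); s["bgr"]=cv2.cvtColor(s["pixels"],cv2.COLOR_RGB2BGR)
    if save: cv2.imwrite("pics/"+save,s["bgr"])
    return s
def rot(s):
    r=np.array(s["rotation"]); return r if r.shape==(3,3) else R.from_quat(r).as_matrix()
def cast(s,px,z):
    px=np.atleast_2d(px).astype(float); K=s["intrinsics"]
    d=(np.linalg.inv(K)@np.c_[px,np.ones(len(px))].T).T@rot(s).T
    e=np.array(s["eye"]); return e+d*((z-e[2])/d[:,2])[:,None]
def proj(s,P):
    c=(np.atleast_2d(P)-s["eye"])@rot(s); u=c@s["intrinsics"].T; return u[:,:2]/u[:,2:]
def blob(s,mask,seed,z,rad=None):
    n,l,st,c=cv2.connectedComponentsWithStats(mask.astype(np.uint8))
    k=[i for i in range(1,n) if st[i,4]>30]
    i=min(k,key=lambda i:np.hypot(*(c[i]-seed)))
    cn=max(cv2.findContours((l==i).astype(np.uint8),0,2)[0],key=len)
    w=cast(s,cn[:,0,:],z)[:,:2]
    return w,st[i,4]
def rect(w):
    return cv2.minAreaRect((w*1000).astype(np.float32))
E
python3 - <<'E'
from h import *
s=snap("top"); b=s["bgr"]
hsv=cv2.cvtColor(b,cv2.COLOR_BGR2HSV); h,S,v=cv2.split(hsv)
for nm,c in dict(dock=(405,241),cork=(290,246),tile=(237,205),rub=(340,200),petri=(344,251),timer=(285,191),tape=(398,180),green=(154,249)).items(): print(nm,hsv[c[1],c[0]],cast(s,c,0.0)[0].round(3))
rub,_=blob(s,(v<60)&(S<130),(340,200),.004); print("rub",rect(rub))
t,_=blob(s,(S<60)&(v>180),(237,205),.006); print("tile",rect(t))
m,_=blob(s,(h>8)&(h<22)&(S>60)&(v>130),(290,246),.006); print("cork",cv2.minEnclosingCircle((m*1000).astype(np.float32)))
d=np.hstack([cv2.resize(b[c[1]-30:c[1]+30,c[0]-30:c[0]+30],(266,266),interpolation=2) for c in [(405,241),(290,246),(237,205)]])
sc=snap("scene");b2=sc["bgr"]
d2=np.hstack([cv2.resize(b2[c[1]-30:c[1]+30,c[0]-30:c[0]+30],(266,266),interpolation=2) for c in [(180,290),(257,208),(319,199)]])
cv2.imwrite("pics/crop1.png",np.vstack([d,d2]))
E
```

```text
dock [134  13 222] [ 0.458 -0.151  0.   ]
cork [120   5 250] [0.45  0.226 0.   ]
tile [126   5 251] [0.589 0.398 0.   ]
rub [90  7 38] [0.598 0.057 0.   ]
petri [  6   5 252] [0.429 0.051 0.   ]
timer [ 30   2 251] [0.632 0.239 0.   ]
tape [  6 119  86] [ 0.661 -0.139  0.   ]
green [ 65 169 222] [0.45 0.67 0.  ]
rub ((595.6668090820312, 56.218421936035156), (78.20747375488281, 128.9038848876953), 20.507423400878906)
tile ((586.22265625, 398.5679016113281), (115.60340118408203, 117.1700210571289), 70.70146179199219)
cork ((447.8273620605469, 227.6308135986328), 63.50617218017578)
```

View pics/crop1.png

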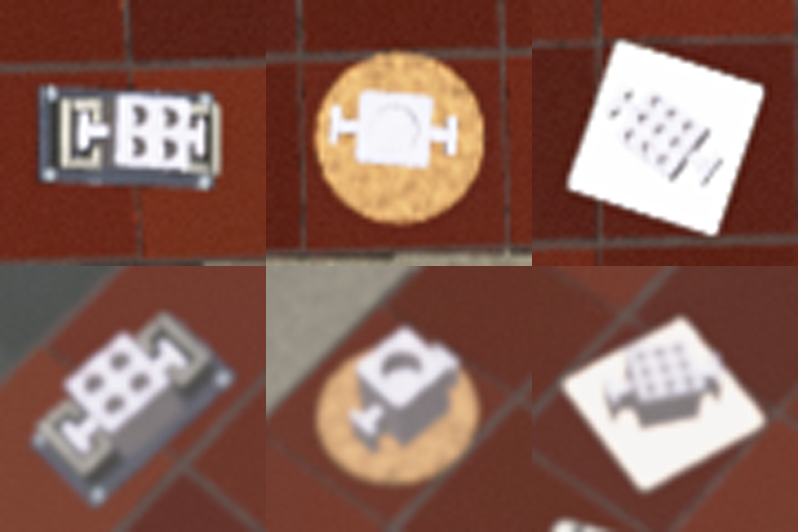

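The crops show all three blocks clearly, with key axes roughly along world y. In the top view the four-hole is near (409,241), the one-hole near (289,246) and the nine-hole near (237,204). The cork mat, tile and rubber mat are measured, so I'll spin and go to hover over the cork.

>>> send_rows(
  commands="85 0 0 0 1;85 0 0 0 1;85 0 0 0 1;85 0 0 0 1;85 0 0 0 1;85 0 0 0 1;85 0 0 0 1;85 0 0 0 1;85 0 0 0 1;85 0 0 0 1;85 0 0 0 1;85 0 0 0 1;85 0 0 0 1;85 0 0 0 1;85 0 0 0 1;85 0 0 0 1;85 0 0 0 1;85 0 0 0 1;85 0 0 0 0",
  grip_force=60,
)

```text
t: 1.78
tcp_pos: [0.1922, 0.5945, 0.2003]
tool_rot: [0.707, 0.707, -0.0, 0.0]
force: [-0.7, 0.7, 0.3]
finger_gap: 0.995
gripper_force: 0.0
```

>>> send_rows(
  commands="85 -0.92 0.64 0 0;85 -0.92 0.64 0 0;85 -0.92 0.64 0 0;85 -0.92 0.64 0 0;85 -0.92 0.64 0 0;85 -0.92 0.64 0 0;85 -0.92 0.64 0 0;85 -0.92 0.64 0 0;85 -0.92 0.64 0 0;85 -0.92 0.64 0 0;85 -0.92 0.64 0 0;85 -0.92 0.64 0 0;85 -0.92 0.64 0 0;85 -0.92 0.64 0 0;85 -0.92 0.64 0 0;85 -0.92 0.64 0 0;85 -0.92 0.64 0 0;85 -0.92 0.64 0 0;85 -0.92 0.64 0 0;85 0 0 0 0",
)

```text
t: 3.45
tcp_pos: [0.4387, 0.2429, 0.2007]
tool_rot: [0.707, 0.707, 0.0, 0.001]
force: [0.1, 0.4, -0.2]
finger_gap: 0.992
gripper_force: 0.0
```

```bash
python3 - <<'E'
from h import *
s=snap("wrist","w1.png"); r=readout.sense(); print(r["t"],r["tcp_pos"],R.from_quat(r["tool_rot"]).as_matrix()[:,1],s["eye"],rot(s))
E
```

```text
3.5 [0.43719346 0.2441832  0.20065717] [ 9.99999776e-01 -3.97831348e-04  5.38626671e-04] [0.43796173 0.31087612 0.37195788] [[ 0.99999814 -0.00156955  0.00112053]
 [-0.00120749 -0.96264084 -0.27077881]
 [ 0.00150367  0.27077695 -0.96264094]]
```

View pics/w1.png

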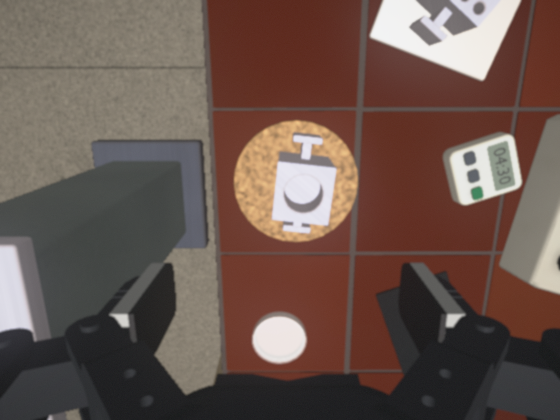

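The wrist view shows the one-hole block's top face with corners at (282,163), (336,167), (331,225) and (272,221), centred on the cork mat.

```bash
cat >> h.py <<'E'
def top_face(s,guess,z,vmin=190,k=9,dbg=None):
    """centre (mm), size, edge yaw of block x (deg, in +-45 of world x) from the bright top face"""
    hsv=cv2.cvtColor(s["bgr"],cv2.COLOR_BGR2HSV)
    m=((hsv[...,2]>vmin)&(hsv[...,1]<45)).astype(np.uint8)
    g=proj(s,[*guess,z])[0]
    m2=np.zeros_like(m); cv2.circle(m2,tuple(int(i) for i in g),75,1,-1); m&=m2
    m=cv2.morphologyEx(m,cv2.MORPH_CLOSE,np.ones((3,3)))
    cs=cv2.findContours(m,0,2)[0]; f=np.zeros_like(m); cv2.drawContours(f,cs,-1,1,-1)
    f=cv2.morphologyEx(f,cv2.MORPH_OPEN,np.ones((2*k+1,2*k+1)))
    c=max(cv2.findContours(f,0,2)[0],key=cv2.contourArea)
    if dbg:
        o=s["bgr"].copy(); cv2.drawContours(o,[c],-1,(0,0,255),1); cv2.imwrite("pics/"+dbg,o)
    q=cv2.minAreaRect((cast(s,c[:,0,:],z)[:,:2]*1000).astype(np.float32))
    return np.round(q[0],1),np.round(q[1],1),round((q[2]+45)%90-45,1)
E
python3 - <<'E'
from h import *
s=snap("wrist")
print("one",top_face(s,(.448,.227),.068,dbg="d1.png"))
t=snap("top")
hsv=cv2.cvtColor(s["bgr"],cv2.COLOR_BGR2HSV);h,S,v=cv2.split(hsv)
m,_=blob(s,(h>8)&(h<22)&(S>60)&(v>100),(296,180),.006); print("cork",cv2.minEnclosingCircle((m*1000).astype(np.float32)))
print("top est four",cast(t,(409.5,240.6),.058)[0],"nine",cast(t,(236.8,204.3),.052)[0],"one",cast(t,(289,245),.068)[0])
E
```

```text
one (array([451.6, 232.9]), array([50.7, 48.4]), -6.4)
cork ((446.8335266113281, 228.066162109375), 62.7555046081543)
top est four [ 0.45674411 -0.1465124   0.058     ] nine [0.58399425 0.39340163 0.052     ] one [0.45116091 0.23126633 0.068     ]
```

View pics/d1.png

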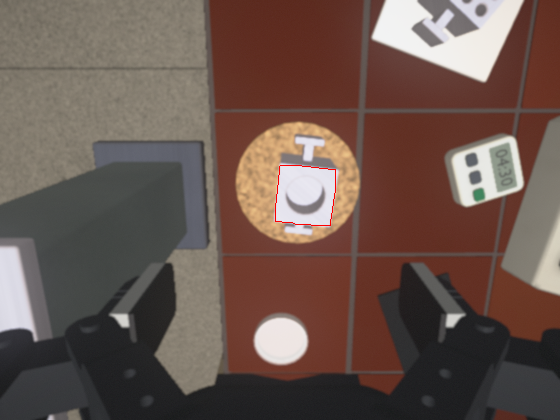

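```bash
cat >> h.py <<'E'
def plan(xy,yaw,z):
    """rows of spin (4 deg) and then tool shifts in units of 20 mm, from where the tool is"""
    r=readout.sense(); M=R.from_quat(r["tool_rot"]).as_matrix()
    now=np.degrees(np.arctan2(M[1,1],M[0,1])); a=np.radians(yaw)
    Y=np.array([np.cos(a),np.sin(a),0]); X=np.cross(Y,[0,0,-1])
    d=np.array([*xy,z])-r["tcp_pos"]
    print("t",r["t"],"tcp",r["tcp_pos"].round(4),"yaw",now.round(2),"spin",round((now-yaw)/4,2),"dx",round(d@X/.02,2),"dy",round(d@Y/.02,2),"dz",round(-d[2]/.02,2))
E
python3 -c "
from h import *
plan((.4516,.2329),-6.4,.035)"
```

```text
t 3.6 tcp [0.4356 0.2454 0.2005] yaw 0.09 spin 1.62 dx -0.53 dy 0.87 dz 8.28
```

>>> send_rows(
  commands="85 0 0 0 0.81;85 0 0 0 0.81;85 -0.27 0.44 0 0;85 -0.26 0.43 0 0;85 0 0 1 0;85 0 0 1 0;85 0 0 1 0;85 0 0 1 0;85 0 0 1 0;85 0 0 1 0;85 0 0 1 0;85 0 0 0.6 0;85 0 0 0.4 0;85 0 0 0.28 0;85 0 0 0 0;85 0 0 0 0",
)

```text
t: 4.93
tcp_pos: [0.4526, 0.233, 0.0352]
tool_rot: [0.745, 0.667, 0.0, 0.0]
force: [-0.2, -0.1, 1.3]
finger_gap: 0.992
gripper_force: 0.0
```

>>> send_rows(
  commands="40 0 0 0 0;40 0 0 0 0;40 0 0 0 0;40 0 0 0 0;40 0 0 0 0;40 0 0 0 0;40 0 0 0 0;40 0 0 0 0",
  grip_force=60,
)

```text
t: 5.6
tcp_pos: [0.4522, 0.2331, 0.0358]
tool_rot: [0.745, 0.667, 0.0, 0.0]
force: [-1.3, -0.4, 5.0]
finger_gap: 0.468
gripper_force: 2.8
```

>>> send_rows(
  commands="0 0 0 0 0;0 0 0 0 0;0 0 0 0 0;0 0 0 0 0;0 0 0 0 0",
  grip_force=60,
)

```text
t: 6.02
tcp_pos: [0.4518, 0.2329, 0.035]
tool_rot: [0.745, 0.667, -0.0, -0.0]
force: [0.0, 0.5, 0.9]
finger_gap: -0.0
gripper_force: 0.0
```

```bash
python3 - <<'E'
from h import *
a=snap("wrist")["bgr"]; s=snap("scene");b=s["bgr"]; c=b[140:260,190:350]
o=np.vstack([a[:, :],cv2.resize(c,(560,420),interpolation=2)]); o=cv2.resize(o,(400,600)); cv2.imwrite("pics/w2.png",o)
E
```

```text
(no output)
```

View pics/w2.png

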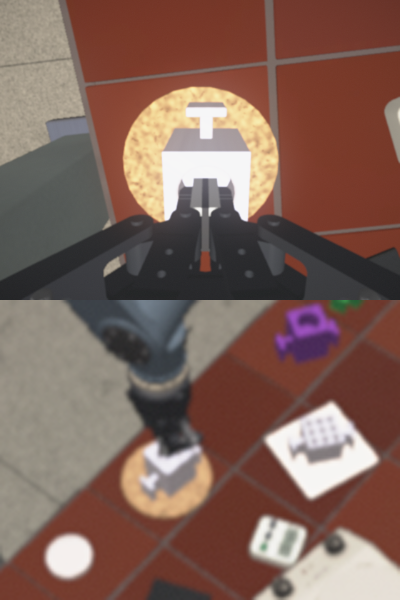

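```bash
python3 - <<'E'
from h import *
s=snap("wrist"); r=readout.sense(); p=r["tcp_pos"]; print(p,r["force"],r["finger_gap"],s["intrinsics"][0])
M=R.from_quat(r["tool_rot"]).as_matrix()
for k in (0,.008,-.011,-.04): print(k,proj(s,p+M[:,2]*k)[0].round())
a=np.radians(-6.4);X=np.array([np.cos(a),np.sin(a)]);Y=np.array([-X[1],X[0]]);c=np.array([.4516,.2329])
print([proj(s,[*(c+i*.024*X+j*.025*Y),.068])[0].round() for i,j in((-1,1),(1,1),(1,-1),(-1,-1))])
cv2.imwrite("pics/w3.png",cv2.resize(s["bgr"][100:360,150:430],(756,600)))
E
```

```text
[0.45164476 0.23279371 0.03465015] [-1.04839657  0.03919766 -0.79712353] -0.002572869292120816 [378.21567603   0.         287.01651693]
0 [288. 242.]
0.008 [288. 236.]
-0.011 [288. 251.]
-0.04 [288. 281.]
[array([225., 213.]), array([351., 213.]), array([345., 328.]), array([230., 328.])]
```

View pics/w3.png

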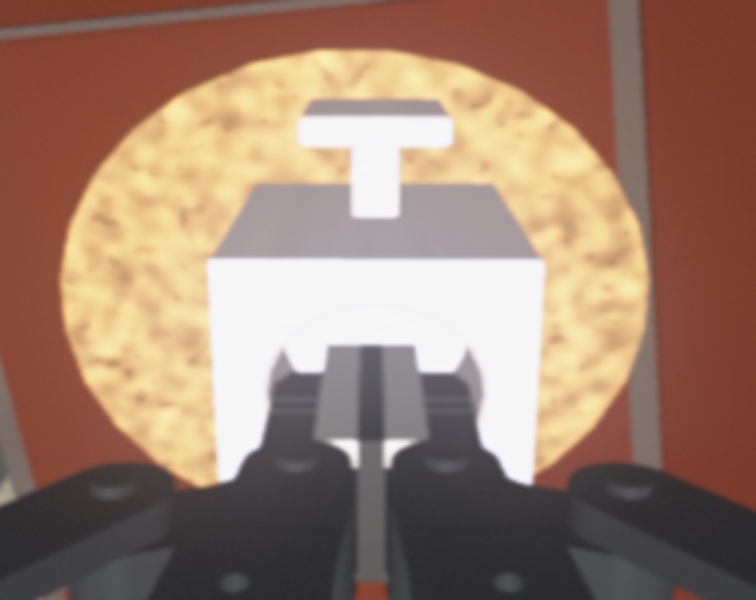

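The wrist view puts the block exactly where I measured it, with the shut fingers over its top centre and the +y top edge at row 213. The finger tips look about 40 mm higher than the TCP reading says. I'll lift and check against the other cameras.

>>> send_rows(
  commands="0 0 0 -1 0;0 0 0 -1 0;0 0 0 -1 0;0 0 0 -1 0;0 0 0 -1 0;0 0 0 0 0;0 0 0 0 0",
)

```text
t: 6.75
tcp_pos: [0.4526, 0.2331, 0.1356]
tool_rot: [0.745, 0.667, 0.001, 0.0]
force: [-0.2, -0.6, -0.3]
finger_gap: -0.0
gripper_force: 0.0
```

```bash
python3 - <<'E'
from h import *
r=readout.sense(); p=r["tcp_pos"]; print(p,r["q"].round(3)); M=R.from_quat(r["tool_rot"]).as_matrix()
s=snap("scene"); w=snap("wrist"); o=[]
print(w["eye"])
for im,c in ((s,proj(s,p)[0]),(w,proj(w,p)[0])):
    b=im["bgr"].copy(); f=4; x0,y0=int(c[0])-50,max(0,int(c[1])-75)
    b=cv2.resize(b[y0:y0+150,x0:x0+100],None,fx=f,fy=f,interpolation=2)
    for k,col in((0,(0,0,255)),(.008,(0,255,0)),(-.032,(255,0,0))):
        u=(proj(im,p+M[:,2]*k)[0]-[x0,y0])*f; cv2.circle(b,tuple(int(i) for i in u),4,col,-1)
    o.append(b)
cv2.imwrite("pics/w4.png",np.hstack(o))
E
```

```text
[0.45255709 0.23307697 0.13560245] [0.256 0.467 1.788 0.    0.884 0.367]
[0.45907365 0.30022774 0.30592457]
```

View pics/w4.png

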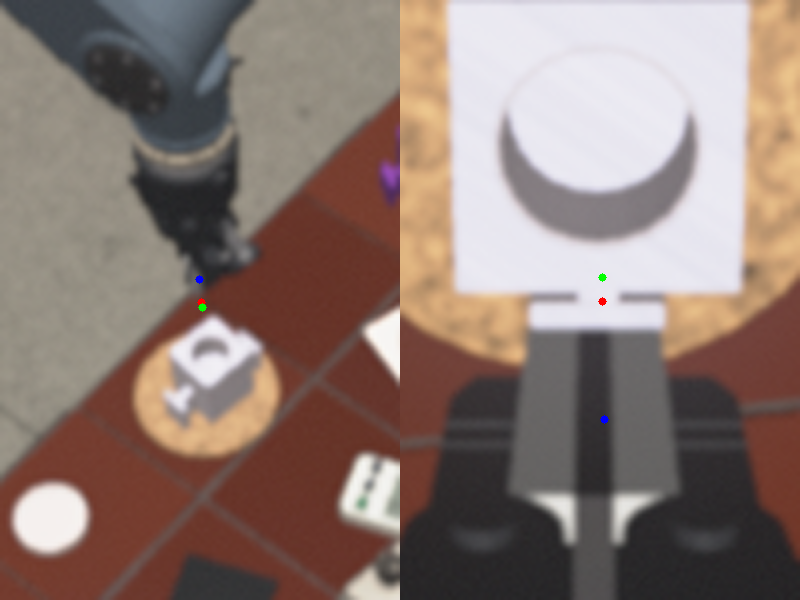

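Both views agree: the finger tips sit about 34 mm higher than the stated TCP implies, with the scene tip near (205,285) just past the blue dot. So the first grip closed over the block top. I'll offset z by -34 mm and grasp again.

>>> send_rows(
  commands="85 0 0 0 0;85 0 0 0 0;85 0 0 0 0;85 0 0 0 0;85 0 0 0 0;85 0 0 0 0;85 0 -0.05 1 0;85 0 0 1 0;85 0 0 1 0;85 0 0 1 0;85 0 0 1 0;85 0 0 0.5 0;85 0 0 0.5 0;85 0 0 0.3 0;85 0 0 0.2 0;85 0 0 0.2 0;85 0 0 0 0;85 0 0 0 0",
)

```text
t: 8.35
tcp_pos: [0.4514, 0.2331, 0.0014]
tool_rot: [0.745, 0.667, 0.0, 0.0]
force: [-0.7, -0.3, -0.4]
finger_gap: 0.998
gripper_force: 0.0
```

```bash
python3 - <<'E'
from h import *
r=readout.sense(); print(r["tcp_pos"],r["force"])
w=snap("wrist"); cv2.imwrite("pics/w5.png",w["bgr"])
E
```

```text
[0.45140655 0.23314694 0.00138268] [-0.69081027 -0.30548571 -0.35167622]
```

View pics/w5.png

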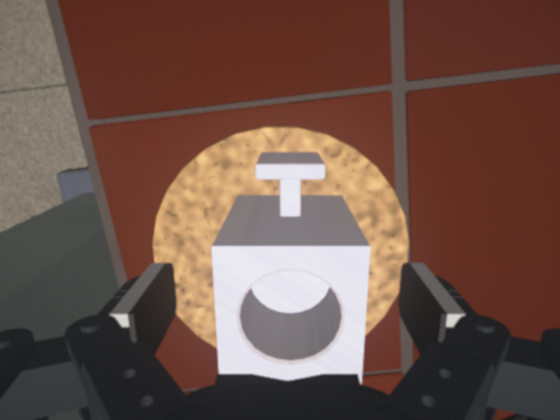

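The block sits squarely between the open fingers, with its top face spanning columns 214–370. Closing now.

>>> send_rows(
  commands="30 0 0 0 0;30 0 0 0 0;30 0 0 0 0;30 0 0 0 0;30 0 0 0 0;30 0 0 0 0;30 0 0 0 0;30 0 0 0 0",
  grip_force=60,
)

```text
t: 9.07
tcp_pos: [0.4518, 0.2332, 0.0017]
tool_rot: [0.745, 0.667, 0.001, 0.0]
force: [0.6, 0.3, 5.6]
finger_gap: 0.554
gripper_force: 62.9
```

>>> send_rows(
  commands="30 0 0 -0.2 0;30 0 0 -0.5 0;30 0 0 -1 0;30 0 0 -1 0;30 0 0 -1 0;30 0 0 -1 0;30 0 0 -1 0;30 0 0 0 0",
)

```text
t: 9.73
tcp_pos: [0.453, 0.2337, 0.1184]
tool_rot: [0.745, 0.667, 0.003, 0.001]
force: [0.9, -0.3, -3.3]
finger_gap: 0.555
gripper_force: 62.9
```

```bash
python3 - <<'E'
from h import *
plan((.5957,.0562),20.5,.115);plan((.5957,.0562),0,.115)
r=readout.sense();print(r["finger_gap"],r["gripper_force"],r["force"],r["q"].round(2))
w=snap("wrist","w6.png")
E
```

```text
t 9.7333 tcp [0.453  0.2337 0.1184] yaw -6.39 spin -6.72 dx -10.81 dy 3.58 dz 0.17
t 9.7333 tcp [0.453  0.2337 0.1184] yaw -6.39 spin -1.6 dx -8.87 dy 7.14 dz 0.17
0.554886120104827 62.908233404159546 [ 0.94106252 -0.34957297 -3.26058393] [0.26 0.49 1.81 0.   0.84 0.37]
```

View pics/w6.png

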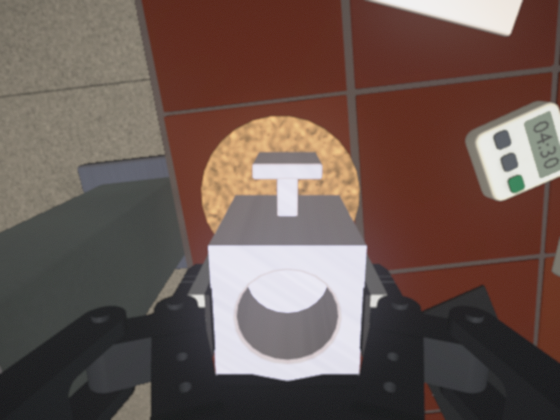

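>>> send_rows(
  commands="30 0 0 0 -0.96;30 0 0 0 -0.96;30 0 0 0 -0.96;30 0 0 0 -0.96;30 0 0 0 -0.96;30 0 0 0 -0.96;30 0 0 0 -0.96;30 -0.5 0.17 0 0;30 -0.9 0.3 0 0;30 -0.9 0.3 0 0;30 -0.9 0.3 0 0;30 -0.9 0.3 0 0;30 -0.9 0.3 0 0;30 -0.9 0.3 0 0;30 -0.9 0.3 0 0;30 -0.9 0.3 0 0;30 -0.9 0.3 0 0;30 -0.9 0.3 0 0;30 -0.9 0.3 0 0;30 -0.41 0.11 0 0",
)

```text
t: 11.45
tcp_pos: [0.5953, 0.0527, 0.1137]
tool_rot: [0.572, 0.821, -0.0, 0.0]
force: [-0.2, -0.0, -2.9]
finger_gap: 0.555
gripper_force: 62.8
```

>>> send_rows(
  commands="30 0 0 0 0;30 0 0 1 0;30 0 0 1 0;30 0 0 1 0;30 0 0 1 0;30 0 0 1 0;30 0 0 0.5 0;30 0 0 0 0;30 0 0 0 0",
)

```text
t: 12.2
tcp_pos: [0.5929, 0.0561, 0.0046]
tool_rot: [0.57, 0.822, -0.0, -0.001]
force: [-0.5, -0.7, -3.4]
finger_gap: 0.549
gripper_force: 62.6
```

>>> send_rows(
  commands="30 0 0 0.1 0;30 0 0 0.1 0;30 0 0 0 0;30 0 0 0 0;85 0 0 0 0;85 0 0 0 0;85 0 0 0 0;85 0 0 0 0;85 0 0 0 0;85 0 0 0 0;85 0 0 0 0;85 0 0 -0.5 0;85 0 0 -1 0;85 0 0 -1 0;85 0 0 -1 0;85 0 0 -1 0;85 0 0 -1 0;85 0 0 -1 0;85 0 0 -1 0;85 0 0 0 0",
)

```text
t: 13.87
tcp_pos: [0.5968, 0.0554, 0.1559]
tool_rot: [0.57, 0.822, 0.002, 0.004]
force: [0.7, 0.1, 1.3]
finger_gap: 0.997
gripper_force: 0.0
```

```bash
python3 - <<'E'
from h import *
w=snap("wrist"); print("one on rubber",top_face(w,(.5957,.0562),.066))
plan((.584,.393),20.5,.16)
E
```

```text
one on rubber (array([594.6,  52.1]), array([48.1, 57. ]), 20.4)
t 13.9167 tcp [0.5956 0.0554 0.1539] yaw 20.48 spin -0.0 dx 16.01 dy 5.37 dz -0.31
```

>>> send_rows(
  commands="85 0.5 0.15 0 0;85 0.9 0.3 0 0;85 0.9 0.3 0 0;85 0.9 0.3 0 0;85 0.9 0.3 0 0;85 0.9 0.3 0 0;85 0.9 0.3 0 0;85 0.9 0.3 0 0;85 0.9 0.3 0 0;85 0.9 0.3 0 0;85 0.9 0.3 0 0;85 0.9 0.3 0 0;85 0.9 0.3 0 0;85 0.9 0.3 0 0;85 0.9 0.3 0 0;85 0.9 0.3 0 0;85 0.9 0.3 0 0;85 0.9 0.3 0 0;85 0.2 0.12 -0.3 0;85 0 0 0 0",
)

```text
t: 15.58
tcp_pos: [0.5816, 0.3946, 0.1563]
tool_rot: [0.569, 0.822, -0.0, -0.0]
force: [0.8, -0.3, -1.1]
finger_gap: 0.996
gripper_force: 0.0
```

```bash
python3 - <<'E'
from h import *
w=snap("wrist","w7.png"); r=readout.sense(); print(r["t"],r["tcp_pos"])
hsv=cv2.cvtColor(w["bgr"],cv2.COLOR_BGR2HSV)
print([hsv[i[1],i[0]] for i in ((280,180),(230,200),(280,230))])
E
```

```text
15.6333 [0.58189666 0.3932808  0.15641576]
[array([123,  14, 224], dtype=uint8), array([120,   1, 234], dtype=uint8), array([ 18,   5, 233], dtype=uint8)]
```

View pics/w7.png

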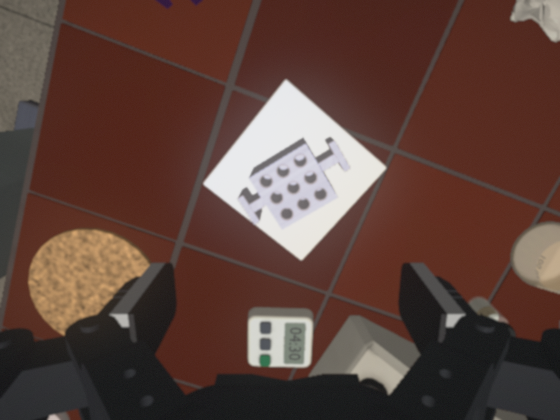

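The nine-hole block's 3x3 holes are centred near (293,187) on the tile, whose corners are (287,80), (386,168), (301,260) and (204,184). The keys run at about 30° in the image.

```bash
cat >> h.py <<'E'
def holes(s,guess,z,rad,amin,amax,vmax=150):
    """centres (world) of dark holes near the guess"""
    g=cv2.cvtColor(s["bgr"],cv2.COLOR_BGR2GRAY); c0=proj(s,[*guess,z])[0]
    n,l,st,c=cv2.connectedComponentsWithStats((g<vmax).astype(np.uint8))
    c=np.array([st[i,:2]+(st[i,2:4]-1)/2 for i in range(1,n) if amin<st[i,4]<amax and np.hypot(*(c[i]-c0))<rad])
    return c,cast(s,c,z)[:,:2]
E
python3 - <<'E'
from h import *
w=snap("wrist")
px,W=holes(w,(.584,.396),.052,50,40,350); print(px.tolist(),W.mean(0),len(W))
r=cv2.minAreaRect((W*1000).astype(np.float32)); print(r)
hsv=cv2.cvtColor(w["bgr"],cv2.COLOR_BGR2HSV); m=(hsv[...,2]>60)&(hsv[...,1]<60)
t,_=blob(w,m,(295,172),.006); print("tile",rect(t))
a=(r[2]+45)%90-45
for y in (a,a-90): plan(W.mean(0),y,.16)
E
```

```text
[[278.0, 155.0], [324.0, 153.5], [300.0, 159.5], [283.0, 170.5], [310.0, 176.0], [266.0, 180.0], [293.0, 186.5], [249.5, 193.5], [320.0, 192.0], [276.0, 196.0], [303.0, 202.5], [287.0, 211.5]] [0.58112767 0.40076719] 12
((583.3401489257812, 402.9795227050781), (57.132503509521484, 41.7766227722168), 73.8342514038086)
tile ((631.375, 397.07208251953125), (335.8060607910156, 340.11993408203125), 51.297943115234375)
t 15.6833 tcp [0.582  0.3924 0.1564] yaw 20.5 spin 9.17 dx 0.39 dy -0.16 dz -0.18
t 15.6833 tcp [0.582  0.3924 0.1564] yaw 20.5 spin 31.67 dx -0.16 dy -0.39 dz -0.18
```

```bash
python3 - <<'E'
from h import *
w=snap("wrist")
p=np.array([(300,159.5),(283,170.5),(266,180),(310,176),(293,186.5),(276,196),(320,192),(303,202.5),(287,211.5)])
W=cast(w,p,.052)[:,:2]; r=cv2.minAreaRect((W*1000).astype(np.float32)); print(W.mean(0),r)
u=W[[2,5,8]]-W[[0,3,6]]; v=W[6:9]-W[:3]
A=lambda d:np.degrees(np.arctan2(*d.mean(0)[::-1])); print(A(u),A(v))
hsv=cv2.cvtColor(w["bgr"],cv2.COLOR_BGR2HSV); m=(hsv[...,2]>150)&(hsv[...,1]<70)
t,_=blob(w,m,(295,172),.006); print("tile",rect(t))
a=A(v); print(a); plan(W.mean(0),a,.16)
E
```

```text
[0.58411021 0.39718218] ((584.17138671875, 397.15533447265625), (29.838979721069336, 29.280254364013672), 51.83958435058594)
-128.12493903836526 -37.590599885438884
tile ((585.239013671875, 398.89495849609375), (113.97970581054688, 114.0697021484375), 70.7255859375)
-37.590599885438884
t 15.7333 tcp [0.5821 0.3919 0.1565] yaw 20.45 spin 14.51 dx 0.27 dy -0.08 dz -0.18
```

>>> send_rows(
  commands="85 0 0 0 1;85 0 0 0 1;85 0 0 0 1;85 0 0 0 1;85 0 0 0 1;85 0 0 0 1;85 0 0 0 1;85 0 0 0 1;85 0 0 0 1;85 0 0 0 1;85 0 0 0 1;85 0 0 0 1;85 0 0 0 1;85 0 0 0 1;85 0 0 0 0.58;85 0.27 -0.08 0 0;85 0 0 0 0;85 0 0 0 0",
)

```text
t: 17.23
tcp_pos: [0.5848, 0.3977, 0.157]
tool_rot: [0.898, 0.44, -0.0, 0.0]
force: [0.6, -0.1, 0.4]
finger_gap: 0.997
gripper_force: 0.0
```

```bash
python3 - <<'E'
from h import *
plan((.5842,.3972),-37.9,-.010)
E
```

```text
t 17.2333 tcp [0.5848 0.3977 0.157 ] yaw -37.82 spin 0.02 dx -0.04 dy -0.01 dz 8.35
```

>>> send_rows(
  commands="85 -0.04 0 1 0;85 0 0 1 0;85 0 0 1 0;85 0 0 1 0;85 0 0 1 0;85 0 0 1 0;85 0 0 1 0;85 0 0 0.6 0;85 0 0 0.4 0;85 0 0 0.2 0;85 0 0 0.15 0;85 0 0 0 0;85 0 0 0 0",
)

```text
t: 18.32
tcp_pos: [0.5847, 0.3979, -0.009]
tool_rot: [0.898, 0.44, 0.001, 0.0]
force: [-0.4, 0.1, 0.0]
finger_gap: 0.992
gripper_force: 0.0
```

>>> send_rows(
  commands="30 0 0 0 0;30 0 0 0 0;30 0 0 0 0;30 0 0 0 0;30 0 0 0 0;30 0 0 0 0;30 0 0 0 0;30 0 0 0 0",
  grip_force=60,
)

```text
t: 18.98
tcp_pos: [0.5845, 0.3979, -0.009]
tool_rot: [0.898, 0.44, 0.001, -0.0]
force: [-0.4, -0.3, 5.1]
finger_gap: 0.551
gripper_force: 64.5
```

>>> send_rows(
  commands="30 0 0 -0.2 0;30 0 0 -0.5 0;30 0 0 -1 0;30 0 0 -1 0;30 0 0 -1 0;30 0 0 -1 0;30 0 0 -1 0;30 0 0 0 0;30 0 0 0 0",
)

```text
t: 19.73
tcp_pos: [0.5844, 0.3976, 0.1048]
tool_rot: [0.898, 0.44, 0.001, 0.0]
force: [-0.5, -0.7, -3.3]
finger_gap: 0.555
gripper_force: 63.8
```

```bash
python3 - <<'E'
from h import *
plan((.4472,.228),-37.9,.10)
plan((.4472,.228),0,.10)
E
```

```text
t 19.7333 tcp [0.5844 0.3976 0.1048] yaw -37.84 spin 0.02 dx -10.91 dy -0.2 dz 0.24
t 19.7333 tcp [0.5844 0.3976 0.1048] yaw -37.84 spin -9.46 dx -8.48 dy -6.86 dz 0.24
```

>>> send_rows(
  commands="30 -0.4 0 0 0;30 -0.9 -0.02 0 0;30 -0.9 -0.02 0 0;30 -0.9 -0.02 0 0;30 -0.9 -0.02 0 0;30 -0.9 -0.02 0 0;30 -0.9 -0.02 0 0;30 -0.9 -0.02 0 0;30 -0.9 -0.02 0 0;30 -0.9 -0.02 0 0;30 -0.9 -0.02 0 0;30 -0.9 0 0 0;30 -0.6 0 0 0;30 0 0 0 0;30 0 0 0 0;30 0 0 0 0",
)

```text
t: 21.07
tcp_pos: [0.4475, 0.2281, 0.1035]
tool_rot: [0.898, 0.439, 0.0, -0.0]
force: [0.3, -0.3, -3.4]
finger_gap: 0.553
gripper_force: 63.7
```

```bash
python3 - <<'E'
from h import *
plan((.4472,.228),-37.9,-.0075)
E
```

```text
t 21.0667 tcp [0.4475 0.2281 0.1035] yaw -37.86 spin 0.01 dx -0.01 dy -0.01 dz 5.55
```

>>> send_rows(
  commands="30 0 0 0.8 0;30 0 0 1 0;30 0 0 1 0;30 0 0 1 0;30 0 0 0.8 0;30 0 0 0.5 0;30 0 0 0.3 0;30 0 0 0.15 0;30 0 0 0.05 0;30 0 0 0 0;30 0 0 0 0;85 0 0 0 0;85 0 0 0 0;85 0 0 0 0;85 0 0 0 0;85 0 0 0 0;85 0 0 0 0;85 0 0 0 0;85 0 0 0 0",
)

```text
t: 22.65
tcp_pos: [0.4471, 0.2278, -0.008]
tool_rot: [0.898, 0.44, -0.0, -0.0]
force: [0.0, -0.1, 0.0]
finger_gap: 0.996
gripper_force: 0.0
```

>>> send_rows(
  commands="85 0 0 -0.5 0;85 0 0 -1 0;85 0 0 -1 0;85 0 0 -1 0;85 0 0 -1 0;85 0 0 -1 0;85 0 0 -1 0;85 0 0 -1 0;85 0 0 -1 -0.9;85 0 0 -0.5 -0.9;85 0 0 0 -0.9;85 0 0 0 -0.9;85 0 0 0 -0.9;85 0 0 0 -0.9;85 0 0 0 -0.9;85 0 0 0 -0.9;85 0 0 0 -0.9;85 0 0 0 0;85 0 0 0 0",
)

```text
t: 24.23
tcp_pos: [0.4469, 0.2278, 0.1725]
tool_rot: [0.74, 0.672, 0.0, 0.0]
force: [-0.2, 0.3, 0.8]
finger_gap: 0.994
gripper_force: 0.0
```

```bash
python3 - <<'E'
from h import *
w=snap("wrist","w8.png")
plan((.457,-.147),-3,.17); plan((.457,-.147),-5.4,.17)
E
```

```text
t 24.2833 tcp [0.4469 0.2278 0.1724] yaw -5.53 spin -0.63 dx -18.69 dy 1.48 dz 0.12
t 24.2833 tcp [0.4469 0.2278 0.1724] yaw -5.53 spin -0.03 dx -18.61 dy 2.27 dz 0.12
```

View pics/w8.png

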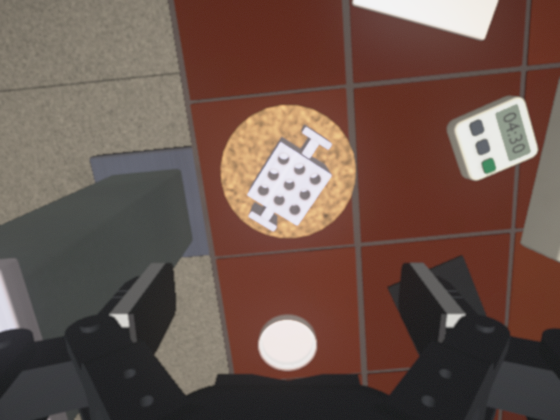

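The nine-hole block stands upright in the middle of the cork mat (block near (289,183), mat near (288,172) with the parallax). Next, the dock.

>>> send_rows(
  commands="85 -0.5 0 0 0;85 -1 0.12 0 0;85 -1 0.12 0 0;85 -1 0.12 0 0;85 -1 0.12 0 0;85 -1 0.12 0 0;85 -1 0.12 0 0;85 -1 0.12 0 0;85 -1 0.12 0 0;85 -1 0.12 0 0;85 -1 0.12 0 0;85 -1 0.12 0 0;85 -1 0.12 0 0;85 -1 0.12 0 0;85 -1 0.12 0 0;85 -1 0.12 0 0;85 -1 0.12 0 0;85 -1 0.12 0 0;85 -1 0.12 0 0;85 -0.1 0.12 0 0",
)

```text
t: 25.95
tcp_pos: [0.4574, -0.1504, 0.1722]
tool_rot: [0.741, 0.671, -0.0, 0.001]
force: [-0.0, 0.5, -0.8]
finger_gap: 0.992
gripper_force: 0.0
```

>>> send_rows(
  commands="85 0 0 0 0;85 0 0 0 0",
)

```text
t: 26.12
tcp_pos: [0.4566, -0.1464, 0.1719]
tool_rot: [0.74, 0.672, -0.0, -0.001]
force: [-0.4, -0.0, 0.7]
finger_gap: 1.0
gripper_force: 0.0
```

```bash
python3 - <<'E'
from h import *
w=snap("wrist","w9.png"); r=readout.sense(); print(r["t"],r["tcp_pos"])
px,W=holes(w,(.457,-.147),.058,30,60,600,130); print(px.tolist(),W.round(4).tolist(),W.mean(0))
print(proj(w,[.457,-.147,.058]))
E
```

```text
26.1667 [ 0.45651934 -0.14595942  0.17187094]Traceback (most recent call last):
  File "<stdin>", line 3, in <module>
  File "h.py", line 51, in holes
    return c,cast(s,c,z)[:,:2]
             ~~~~^^^^^^^
  File "h.py", line 12, in cast
    d=(np.linalg.inv(K)@np.c_[px,np.ones(len(px))].T).T@rot(s).T
       ~~~~~~~~~~~~~~~~^~~~~~~~~~~~~~~~~~~~~~~~~~~~~
ValueError: matmul: Input operand 1 has a mismatch in its core dimension 0, with gufunc signature (n?,k),(k,m?)->(n?,m?) (size 1 is different from 3)
```

View pics/w9.png

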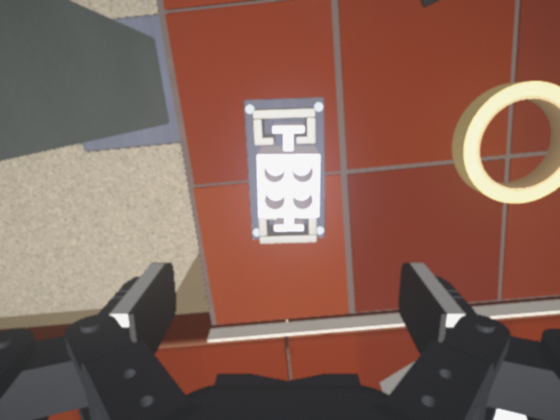

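The dock is nearly aligned with the tool: the four-hole top face spans (256,154)–(321,219) and the plate screws are at (250,108), (319,106), (321,231) and (257,233).

```bash
python3 - <<'E'
from h import *
w=snap("wrist")
print("four",top_face(w,(.457,-.147),.058,k=14))
b=w["bgr"].astype(int); 
hsv=cv2.cvtColor(w["bgr"],cv2.COLOR_BGR2HSV)
P=[]
for c in ((250,108),(319,106),(321,231),(257,233)):
    y0,x0=c[1]-7,c[0]-7; q=hsv[y0:y0+15,x0:x0+15,2].astype(float); q=np.clip(q-170,0,None)
    # bluish-white only
    d=b[y0:y0+15,x0:x0+15]; q[(d[...,0]<d[...,2])]=0
    yy,xx=np.mgrid[:15,:15]; P.append((x0+(q*xx).sum()/q.sum(),y0+(q*yy).sum()/q.sum()))
P=np.array(P); W=cast(w,P,.005)[:,:2]; print(P.round(1).tolist(),W.round(4).tolist(),W.mean(0))
A=lambda d:np.degrees(np.arctan2(d[1],d[0]))
print("x",A(W[1]-W[0]),A(W[2]-W[3]),"y",A(W[0]-W[3])-90,A(W[1]-W[2])-90,[np.linalg.norm(W[i]-W[j]) for i,j in((0,1),(3,2),(0,3),(1,2))])
E
```

```text
four (array([ 456. , -155.5]), array([72. , 49.8]), -5.5)
[[249.5, 109.2], [318.3, 107.1], [319.6, 230.7], [256.1, 232.5]] [[0.4289, -0.0853], [0.4885, -0.0893], [0.4812, -0.2026], [0.4212, -0.1988]] [ 0.45492955 -0.14401962]
x -3.8111560691832183 -3.683202419343075 y -3.874116702092394 -3.6366106553390836 [np.float64(0.05973059964019691), np.float64(0.060201664557183836), np.float64(0.1137017320587584), np.float64(0.11356774739622719)]
```

```bash
python3 - <<'E'
from h import *
w=snap("wrist"); v=cv2.cvtColor(w["bgr"],cv2.COLOR_BGR2HSV); m=((v[...,2]>205)&(v[...,1]<30))
def run(line,c):
    i=c
    while line[i-1]: i-=1
    j=c
    while line[j+1]: j+=1
    return i-.5,j+.5
cols=[259,261,263,265,312,314,316,318]
rows=[158,161,164,190,193,211,214]
LR=[(r,)+run(m[r],260) for r in rows]; TB=[(c,)+run(m[:,c],160) for c in cols]
print(LR,TB)
L=[(a,r) for r,a,b in LR]; Rr=[(run(m[r],318)[1],r) for r in rows]
f=lambda p:cast(w,p,.058)[:,:2]
A=lambda p:np.degrees(np.arctan2(*(p[-1]-p[0])[::-1]))
print("L",A(f(L))+90,f(L)[[0,-1]],"R",A(f(Rr))+90,f(Rr)[[0,-1]])
T=[(c,a) for c,a,b in TB];B=[(c,b) for c,a,b in TB]
print("T",A(f(T)),f(T)[[0,-1]],"B",A(f(B)),f(B)[[0,-1]]); plan((.456,-.146),-4.5,-.003)
E
```

```text
[(158, 255.5, 320.5), (161, 255.5, 320.5), (164, 255.5, 320.5), (190, 256.5, 320.5), (193, 256.5, 320.5), (211, 256.5, 319.5), (214, 257.5, 319.5)] [(259, 154.5, 236.5), (261, 154.5, 242.5), (263, 154.5, 243.5), (265, 154.5, 170.5), (312, 153.5, 241.5), (314, 153.5, 241.5), (316, 153.5, 219.5), (318, 153.5, 218.5)]
L -4.713681831775347 [[ 0.43434832 -0.12016128]
 [ 0.43069679 -0.16444614]] R -5.116868177723973 [[ 0.48338213 -0.1248378 ]
 [ 0.47942058 -0.16907893]]
T -4.476110504139961 [[ 0.43729542 -0.11777127]
 [ 0.48174704 -0.12125104]] B 12.455954287395965 [[ 0.42969919 -0.18335066]
 [ 0.47796878 -0.17268847]]
t 26.2667 tcp [ 0.4567 -0.1457  0.1719] yaw -5.39 spin -0.22 dx -0.02 dy -0.03 dz 8.75
```

>>> send_rows(
  commands="85 0.04 0.02 0 -0.17;85 0 0 1 0;85 0 0 1 0;85 0 0 1 0;85 0 0 1 0;85 0 0 1 0;85 0 0 1 0;85 0 0 1 0;85 0 0 0.8 0;85 0 0 0.4 0;85 0 0 0.3 0;85 0 0 0.15 0;85 0 0 0 0;85 0 0 0 0;85 0 0 0 0",
)

```text
t: 27.52
tcp_pos: [0.4583, -0.1464, -0.0002]
tool_rot: [0.736, 0.677, 0.0, 0.001]
force: [-0.3, 0.2, 0.9]
finger_gap: 0.995
gripper_force: 0.0
```

>>> send_rows(
  commands="30 0 0 0 0;30 0 0 0 0;30 0 0 0 0;30 0 0 0 0;30 0 0 0 0;30 0 0 0 0;30 0 0 0 0;30 0 0 0 0",
  grip_force=60,
)

```text
t: 28.18
tcp_pos: [0.4579, -0.1462, -0.0004]
tool_rot: [0.736, 0.677, 0.0, 0.0]
force: [-0.5, -1.0, 4.8]
finger_gap: 0.55
gripper_force: 63.1
```

>>> send_rows(
  commands="30 0 0 -0.1 0;30 0 0 -0.2 0;30 0 0 -0.3 0;30 0 0 -0.3 0;30 0 0 -0.3 0;30 0 0 -0.3 0;30 0 0 -0.3 0;30 0 0 -0.3 0",
)

```text
t: 28.85
tcp_pos: [0.4577, -0.1461, 0.0418]
tool_rot: [0.736, 0.677, 0.0, 0.0]
force: [0.7, 0.2, -3.6]
finger_gap: 0.553
gripper_force: 62.0
```

>>> send_rows(
  commands="30 0 0 -0.6 0;30 0 0 -1 0;30 0 0 -1 0;30 0 0 -1 0;30 0 0 -0.5 0;30 0 0 0 0.9;30 0 0 0 0.9;30 0 0 0 0.9;30 0 0 0 0.95;30 0 0 0 0",
)

```text
t: 29.68
tcp_pos: [0.4574, -0.1459, 0.1234]
tool_rot: [0.816, 0.578, -0.0, -0.0]
force: [-0.5, 0.0, -3.3]
finger_gap: 0.549
gripper_force: 62.2
```

```bash
python3 - <<'E'
from h import *
plan((.5858,.3975),-19.3,.12)
E
```

```text
t 29.6833 tcp [ 0.4574 -0.1459  0.1234] yaw -19.42 spin -0.03 dx 27.76 dy -2.92 dz 0.17
```

>>> send_rows(
  commands="30 0.5 0 0 0;30 0.95 -0.1 0 0;30 0.95 -0.1 0 0;30 0.95 -0.1 0 0;30 0.95 -0.1 0 0;30 0.95 -0.1 0 0;30 0.95 -0.1 0 0;30 0.95 -0.1 0 0;30 0.95 -0.1 0 0;30 0.95 -0.1 0 0;30 0.95 -0.1 0 0;30 0.95 -0.1 0 0;30 0.95 -0.1 0 0;30 0.95 -0.1 0 0;30 0.95 -0.1 0 0;30 0.95 -0.1 0 0;30 0.95 -0.1 0 0;30 0.95 -0.1 0 0;30 0.95 -0.1 0 0;30 0.95 -0.1 0 0",
)

```text
t: 31.35
tcp_pos: [0.5441, 0.2182, 0.1228]
tool_rot: [0.815, 0.579, -0.0, -0.0]
force: [0.7, -0.6, -2.9]
finger_gap: 0.547
gripper_force: 62.2
```

>>> send_rows(
  commands="30 0.95 -0.1 0 0;30 0.95 -0.1 0 0;30 0.95 -0.1 0 0;30 0.95 -0.1 0 0;30 0.95 -0.1 0 0;30 0.95 -0.1 0 0;30 0.95 -0.1 0 0;30 0.95 -0.1 0 0;30 0.95 -0.1 0 0;30 0.66 -0.1 0 0;30 0 0 0 0;30 0 0 0 0;30 0 0 0 0",
)

```text
t: 32.43
tcp_pos: [0.5859, 0.3964, 0.1224]
tool_rot: [0.816, 0.579, -0.001, 0.0]
force: [0.2, 0.8, -3.0]
finger_gap: 0.551
gripper_force: 62.2
```

```bash
python3 - <<'E'
from h import *
plan((.5858,.3975),-19.3,.0025)
E
```

```text
t 32.4333 tcp [0.5859 0.3964 0.1224] yaw -19.31 spin -0.0 dx 0.05 dy -0.02 dz 5.99
```

>>> send_rows(
  commands="30 0.05 0 0.8 0;30 0 0 1 0;30 0 0 1 0;30 0 0 1 0;30 0 0 1 0;30 0 0 0.6 0;30 0 0 0.3 0;30 0 0 0.2 0;30 0 0 0.1 0;30 0 0 0.02 0;30 0 0 0 0;85 0 0 0 0;85 0 0 0 0;85 0 0 0 0;85 0 0 0 0;85 0 0 0 0;85 0 0 0 0;85 0 0 0 0;85 0 0 0 0",
)

```text
t: 34.02
tcp_pos: [0.5874, 0.3979, 0.0026]
tool_rot: [0.816, 0.578, -0.0, 0.0]
force: [-0.1, 0.0, -0.2]
finger_gap: 0.997
gripper_force: 0.0
```

>>> send_rows(
  commands="85 0 0 -0.5 0;85 0 0 -1 0;85 0 0 -1 0;85 0 0 -1 0;85 0 0 -1 0;85 0 0 -1 0;85 0 0 -1 0;85 0 0 -1 0;85 0 0 -0.5 -0.9;85 0 0 0 -0.9;85 0 0 0 -0.9;85 0 0 0 -0.9;85 0 0 0 -0.9;85 0 0 0 -0.9;85 0 0 0 -0.9;85 0 0 0 -0.9;85 0 0 0 -0.9;85 0 0 0 -0.9;85 0 0 0 -0.9;85 0 0 0 0",
)

```text
t: 35.68
tcp_pos: [0.5874, 0.3979, 0.1634]
tool_rot: [0.571, 0.821, 0.0, 0.0]
force: [0.1, 0.4, 0.7]
finger_gap: 0.999
gripper_force: 0.0
```

```bash
python3 - <<'E'
from h import *
w=snap("wrist","w10.png")
print(proj(w,[.5855,.3987,.06]),holes(w,(.5855,.3987),.06,26,40,600,190))
plan((.5952,.055),20.4,.16)
E
```

```text
[[285.98219038 189.68715118]] (array([[287. , 172.5],
       [309.5, 190. ],
       [268.5, 193.5],
       [290.5, 212. ]]), array([[0.58170479, 0.41119113],
       [0.60206359, 0.40455002],
       [0.57423123, 0.39141681],
       [0.59473111, 0.38353938]]))
t 35.7333 tcp [0.5874 0.3979 0.1633] yaw 20.17 spin -0.06 dx -16.21 dy -5.61 dz 0.16
```

>>> send_rows(
  commands="85 -0.5 -0.2 0 0;85 -0.9 -0.31 0 0;85 -0.9 -0.31 0 0;85 -0.9 -0.31 0 0;85 -0.9 -0.31 0 0;85 -0.9 -0.31 0 0;85 -0.9 -0.31 0 0;85 -0.9 -0.31 0 0;85 -0.9 -0.31 0 0;85 -0.9 -0.31 0 0;85 -0.9 -0.31 0 0;85 -0.9 -0.31 0 0;85 -0.9 -0.31 0 0;85 -0.9 -0.31 0 0;85 -0.9 -0.31 0 0;85 -0.9 -0.31 0 0;85 -0.9 -0.31 0 0;85 -0.9 -0.31 0 0;85 -0.41 -0.14 0 -0.06;85 0 0 0 0",
)

```text
t: 37.4
tcp_pos: [0.5943, 0.0526, 0.1629]
tool_rot: [0.572, 0.821, -0.0, 0.0]
force: [-0.1, -0.3, 0.4]
finger_gap: 0.997
gripper_force: 0.0
```

>>> send_rows(
  commands="85 0 0 0 0;85 0 0 0 0",
)

```text
t: 37.57
tcp_pos: [0.594, 0.0556, 0.1627]
tool_rot: [0.57, 0.822, 0.0, -0.0]
force: [-0.1, -0.2, -0.0]
finger_gap: 0.996
gripper_force: 0.0
```

```bash
python3 - <<'E'
from h import *
w=snap("wrist"); v=cv2.cvtColor(w["bgr"],cv2.COLOR_BGR2HSV); m=((v[...,2]>195)&(v[...,1]<40))
for k in (9,12,15): print(top_face(w,(.5952,.055),.066,vmin=200,k=k,dbg="d%d.png"%k))
g=proj(w,[.5952,.055,.066])[0]; print(g)
plan((.5952,.055),20.4,.16)
E
```

```text
(array([593.2,  55.7]), array([47.8, 48.9]), 20.4)
(array([593.2,  55.7]), array([47.8, 48.9]), 20.4)
(array([593.2,  55.7]), array([47.8, 48.9]), 20.4)
[289.267729   195.03949917]
t 37.6167 tcp [0.594  0.0559 0.1627] yaw 20.52 spin 0.03 dx -0.06 dy 0.04 dz 0.13
```

>>> send_rows(
  commands="85 0 -0.04 1 0;85 0 0 1 0;85 0 0 1 0;85 0 0 1 0;85 0 0 1 0;85 0 0 1 0;85 0 0 1 0;85 0 0 0.6 0;85 0 0 0.3 0;85 0 0 0.24 0;85 0 0 0 0;85 0 0 0 0;85 0 0 0 0",
)

```text
t: 38.7
tcp_pos: [0.5944, 0.0546, 0.0008]
tool_rot: [0.57, 0.822, 0.001, 0.001]
force: [0.8, -0.4, -0.2]
finger_gap: 0.996
gripper_force: 0.0
```

>>> send_rows(
  commands="30 0 0 0 0;30 0 0 0 0;30 0 0 0 0;30 0 0 0 0;30 0 0 0 0;30 0 0 0 0;30 0 0 0 0;30 0 0 0 0",
  grip_force=60,
)

```text
t: 39.37
tcp_pos: [0.5943, 0.0546, 0.0006]
tool_rot: [0.57, 0.822, 0.0, 0.001]
force: [0.5, 0.5, 5.9]
finger_gap: 0.55
gripper_force: 63.2
```

>>> send_rows(
  commands="30 0 0 -0.2 0;30 0 0 -0.5 0;30 0 0 -1 0;30 0 0 -1 0;30 0 0 -1 0;30 0 0 -1 0;30 0 0 -1 0;30 0 0 0 1;30 0 0 0 1;30 0 0 0 1;30 0 0 0 1;30 0 0 0 1;30 0 0 0 1;30 0 0 0 0;30 0 0 0 0",
)

```text
t: 40.62
tcp_pos: [0.5927, 0.0547, 0.1135]
tool_rot: [0.728, 0.686, -0.001, -0.001]
force: [0.1, 0.1, -4.1]
finger_gap: 0.56
gripper_force: 62.8
```

```bash
python3 - <<'E'
from h import *
plan((.4550,-.1442),-3.75,.115)
E
```

```text
t 40.6167 tcp [0.5927 0.0547 0.1135] yaw -3.42 spin 0.08 dx -10.37 dy -6.22 dz -0.07
```

>>> send_rows(
  commands="30 -0.4 -0.2 0 0.08;30 -0.9 -0.54 0 0;30 -0.9 -0.54 0 0;30 -0.9 -0.54 0 0;30 -0.9 -0.54 0 0;30 -0.9 -0.54 0 0;30 -0.9 -0.54 0 0;30 -0.9 -0.54 0 0;30 -0.9 -0.54 0 0;30 -0.9 -0.54 0 0;30 -0.9 -0.54 0 0;30 -0.9 -0.54 0 0;30 -0.13 -0.05 0 0;30 0 0 0 0;30 0 0 0 0;30 0 0 0 0;30 0 0 0 0",
)

```text
t: 42.03
tcp_pos: [0.4564, -0.1446, 0.1139]
tool_rot: [0.73, 0.684, 0.0, 0.0]
force: [-0.5, -0.7, -4.1]
finger_gap: 0.554
gripper_force: 62.9
```

```bash
python3 - <<'E'
from h import *
plan((.4555,-.1454),-3.75,.05)
w=snap("wrist"); r=readout.sense(); z=r["tcp_pos"][2]+.0656
print(r["tcp_pos"]); print("held",top_face(w,(.4555,-.1442),z,vmin=200,k=14,dbg="d20.png"))
plan((.4555,-.1454),-3.75,.05)
E
```

```text
t 42.0333 tcp [ 0.4564 -0.1446  0.1139] yaw -3.76 spin -0.0 dx -0.04 dy -0.04 dz 3.19
[ 0.45639581 -0.14460376  0.1138233 ]
held (array([ 456. , -142.9]), array([47.5, 45.9]), -3.8)
t 42.0833 tcp [ 0.4564 -0.1446  0.1138] yaw -3.76 spin -0.0 dx -0.04 dy -0.04 dz 3.19
```

View pics/d20.png

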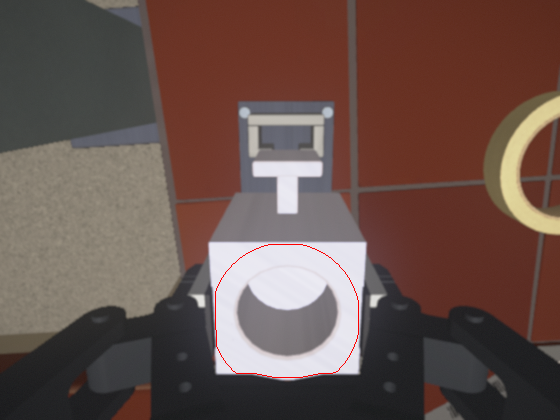

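The held block is square to the dock (top face columns 211–365, dock plate columns 238–334), so I'm lowering it into the slots.

>>> send_rows(
  commands="30 -0.05 -0.03 0.5 0;30 0 0 0.9 0;30 0 0 0.9 0;30 0 0 0.9 0;30 0 0 0 0;30 0 0 0 0;30 0 0 0.3 0;30 0 0 0.3 0;30 0 0 0.3 0;30 0 0 0.3 0;30 0 0 0 0",
)

```text
t: 43.0
tcp_pos: [0.4549, -0.146, 0.025]
tool_rot: [0.73, 0.683, -0.0, -0.001]
force: [0.2, 0.9, -4.5]
finger_gap: 0.554
gripper_force: 63.3
```

>>> send_rows(
  commands="30 0 0 0.25 0;30 0 0 0.25 0;30 0 0 0.25 0;30 0 0 0.25 0;30 0 0 0.12 0;30 0 0 0.06 0;30 0 0 0 0;30 0 0 0 0;30 0 0 0 0",
)

```text
t: 43.75
tcp_pos: [0.4555, -0.1463, 0.0024]
tool_rot: [0.73, 0.683, 0.0, 0.0]
force: [0.1, -0.8, -3.9]
finger_gap: 0.551
gripper_force: 63.3
```

>>> send_rows(
  commands="30 0 0 0.08 0;30 0 0 0.03 0;30 0 0 0 0;30 0 0 0 0;85 0 0 0 0;85 0 0 0 0;85 0 0 0 0;85 0 0 0 0;85 0 0 0 0;85 0 0 0 0;85 0 0 0 0;85 0 0 0 0",
)

```text
t: 44.75
tcp_pos: [0.4553, -0.1462, -0.0]
tool_rot: [0.73, 0.683, -0.0, -0.0]
force: [-0.1, 0.4, -0.0]
finger_gap: 0.993
gripper_force: 0.0
```

>>> send_rows(
  commands="85 0 0 -0.4 0;85 0 0 -0.8 0;85 0 0 -1 0;85 0 0 -1 0;85 0 0 -1 0;85 0 0 -1 0;85 0 0 -1 0;85 0 0 -1 0;85 0 0 -1 0;85 0 0 -0.8 0;85 0 0 0 0;85 0 0 0 0;85 0 0 0 0",
)

```text
t: 45.83
tcp_pos: [0.4547, -0.1458, 0.1796]
tool_rot: [0.73, 0.683, -0.0, -0.001]
force: [1.0, 1.1, 0.6]
finger_gap: 1.001
gripper_force: 0.0
```

```bash
python3 - <<'E'
from h import *
r=readout.sense();print(r["t"],r["tcp_pos"],r["force"])
w=snap("wrist"); print("one",top_face(w,(.456,-.144),.066,vmin=205,k=14))
hsv=cv2.cvtColor(w["bgr"],cv2.COLOR_BGR2HSV); m=((hsv[...,2]>205)&(hsv[...,1]<30))
c=proj(w,[.456,-.144,.066])[0]; print(c, proj(w,[[.432,-.144,.066],[.480,-.144,.066]]))
for dr in (-20,20):
    q=np.flatnonzero(m[int(c[1])+dr,int(c[0])-60:int(c[0])+60])+int(c[0])-60; print(q[0],q[-1],cast(w,[(q[0]-.5,c[1]+dr),(q[-1]+.5,c[1]+dr)],.066).round(4).tolist())
t=snap("top"); b=t["bgr"]; s=snap("scene")["bgr"]
A=np.hstack([cv2.resize(w["bgr"][80:260,200:380],(400,400),interpolation=2),cv2.resize(s[240:340,130:230],(400,400),interpolation=2)])
B=cv2.resize(b[150:270,200:440],(400,200),interpolation=2); C=cv2.resize(s[140:340,130:370],(400,200))
cv2.imwrite("pics/fin.png",np.vstack([A,np.hstack([B,C])]))
E
```

```text
45.8333 [ 0.45465259 -0.14577242  0.17958106] [1.01901492 1.13822698 0.60443394]
one (array([ 454.5, -154. ]), array([67.7, 49.4]), -3.9)
[289.48507311 185.72035469] [[258.52575688 187.76654843]
 [320.54691297 183.66738485]]
257 320 [[0.432, -0.1267, 0.066], [0.4806, -0.13, 0.066]]
257 319 [[0.4291, -0.1583, 0.066], [0.4784, -0.1616, 0.066]]
```

```bash
python3 - <<'E'
from h import *
t=snap("top")["bgr"].astype(int); o=cv2.imread("pics/top0.png").astype(int)
for n,(x,y) in dict(petri=(344,251),timer=(285,191),tape=(398,180),green=(154,249),purple=(194,245)).items():
    d=np.abs(t-o)[y-16:y+16,x-16:x+16].sum(2); print(n,(d>90).sum())
from station import sign_off
print(sign_off())
E
```

```text
petri 0
timer 0
tape 0
green 0
purple 0
the job is handed in; nothing more can be done
None
```

The job is handed in after about 46 s: four-hole block on the tile, nine-hole block on the cork mat, one-hole block down in the dock (seating judged from height and force readings, as my picture views were used up), and the petri dish, timer and tape unmoved in the top camera.

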